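# Close up the game rack

## Task

One of the three game cases is sticking out of the wooden rack. Push it fully home with the fingertips, then push the rack's sliding door fully shut across the front of the cases. Do not lift or pull out any case, and leave the other things on the console undisturbed.

Things in the scene. Friction and masses are not known exactly. Their poses are not given: they have to be found in the camera images.
- rack: fixed light-wood rack, 223 deep x 288 wide x 140 mm tall. Origin on the console surface; rack x points from the open front into the slots, y to the left seen from the front, z up. Base board 12 mm thick, rack-x -118 to 105, rack-y -150 to 138 mm. Right half: closed compartment, not to be opened, rack-y -150 to 0, front at rack-x -85, 130 mm high
- slots (a point): point on the base board at the middle slot's centre (rack-x 0, rack-y 60, z 12 mm). Three slots open to front and top, centred on rack-y 30, 60, 90 mm, 17 mm wide; their walls start at rack-x -65 mm and rise to 82 mm above the surface. The back board, which stops the cases, has its inner face at rack-x 85 mm. Case tops stand 147 mm above the surface
- end_stop (a point): point at mid-height on the inner face of the rack's left end board, where the shut door's left edge meets it (rack-x -104, rack-y 125, z 69.5 mm). The end board spans rack-y 125 to 138 and rack-x -118 to 85 mm, 130 mm high
- case_a: one of 3 identical upright game cases: black plastic, pale sleeve, 170 deep (rack x) x 14 thick (rack y) x 135 mm tall, ~110 g, loose in any slot, slides freely along rack x. Origin: centre of underside; axes as the rack's. Fully home: origin at rack-x 0, front face at rack-x -85 mm. The proud one (any of the 3) starts at rack-x -28 to -45 mm, the others home within 2 mm
- case_b: one of 3 identical upright game cases: black plastic, pale sleeve, 170 deep (rack x) x 14 thick (rack y) x 135 mm tall, ~110 g, loose in any slot, slides freely along rack x. Origin: centre of underside; axes as the rack's. Fully home: origin at rack-x 0, front face at rack-x -85 mm. The proud one (any of the 3) starts at rack-x -28 to -45 mm, the others home within 2 mm
- case_c: one of 3 identical upright game cases: black plastic, pale sleeve, 170 deep (rack x) x 14 thick (rack y) x 135 mm tall, ~110 g, loose in any slot, slides freely along rack x. Origin: centre of underside; axes as the rack's. Fully home: origin at rack-x 0, front face at rack-x -85 mm. The proud one (any of the 3) starts at rack-x -28 to -45 mm, the others home within 2 mm
- door (a joint): sliding door: plain medium-wood panel, no handle, 115 wide (rack y) x 18 thick x 111 mm tall, at rack-x -113 to -95, 14 to 125 mm above the surface. Value in m: 0 = shut (rack-y 10 to 125 mm, covering the cases, at its stop); grows to 0.150 as it opens towards rack -y; starts at 0.125 to 0.150. Friction 1.5 N; stays where left. A case proud by over 10 mm blocks it
- door_edge (a point): centre of the door's right-hand (rack -y) edge face, the one to push on to shut it: rack-x -104 mm, 69.5 mm above the surface, rack-y 10 mm minus the door's value. The space to its right is free from 14 mm above the surface upwards
- remote: bystander: white remote control lying flat, 165 x 42 x 18 mm, in front of the rack to the left; origin at the centre of its underside, x along its length
- tumbler: bystander: glass tumbler, 74 mm across, 95 mm tall, to the right of the rack; origin at the centre of its underside
- dish: bystander: round steel keyring dish, 110 mm across, 22 mm tall, in front of the rack to the right; origin at the centre of its underside
- stand: bystander: dark silicone phone stand, base 85 x 70 mm, 107 mm tall, to the left of the rack; origin at the centre of its underside
There are look-alikes about, which are no part of the job. What is shaped like the case_c but purple or red is not meant.

How it is judged:
By the outcome, as a careful person would: the job done as asked, in the order asked, and still so for the second after the job is handed in, with the robot touching nothing.
It also fails if it takes over 42 s, if anything falls off the work surface, if the arm or the gripper's body presses on something with over 40 N, if the wrist force passes 120 N, or if a joint passes its speed limit or range.

## Robot

A 7-joint arm with a two-finger parallel gripper is mounted at the origin on the work surface. World frame = base frame: x ahead of the robot, y to its left, z up, the work surface at z = 0. Lengths are in m, angles in rad, forces in N, time in s.
With the tool pointing down it reaches from about 0.4 to 0.85 m from the base axis. Payload 4.5 kg.
Tool frame: the origin (TCP) lies at the very end of the fingers, on their centre line; the grasp point (between the pads) lies 19 mm behind it (r.grip_point_offset is the distance from the TCP to the grasp point, in m); z points along the fingers, y is the line along which they close (so a half turn about z gives the same grasp; the last joint's range is limited). The gripper opens to 88 mm and grips with 3 to 60 N. Pads are 18 mm wide; open, the fingers measure 123 mm over their backs; the gripper's body (75 mm by 187 mm) begins 45 mm behind the grasp point.
Start: joints at [1.232, 0.689, -0.195, 1.565, 0.157, 0.902, -0.215], TCP at [0.228, -0.582, 0.239] pointing down, gripper open.
Joint ranges: [-3.01, 3.01], [-0.46, 2.08], [-1.47, 1.51], [0.13, 2.56], [-1, 4.14], [0.04, 2.09], [-2.66, 2.66]. Speed limits (rad/s): [2.57, 2.57, 3.14, 3.14, 3.14, 3.14, 3.14].

## Interface

Orientations are given as a unit quaternion [x, y, z, w].
In Python, from plant import r gives the robot as it stands.
- The arm moves only by the tool carry_out, never from a script. Its argument "rows" is a list of rows, each a list of 3 entries, a list of its own where there are three numbers: the shift along the tool's x, y, z in cm, then the turn, a rotation vector about the tool's x, y, z in degrees, then the closure, from 0 (fully open) to 1 (shut). A call has 1 to 12 rows; each row is the pose to reach, as a shift and turn from the pose commanded when the call began, along the tool's axes at that moment; what a row does not reach only later rows make up. A row lasts 1/10 s, in which the tool goes at most 50 mm and 8.59 degrees, less where a joint would pass 70% of its speed; a pose out of reach is approached as far as the arm can. A call with a gripper value outside its range is refused whole. The fingers move at their own pace and stop on an object; "newtons" is the grip in N (left out, the last holds). Time passes only in rows, so rows that repeat a pose let the fingers close. It gives the time, the measured TCP pose, the force, the opening and the grip force at its end, in the units of the state.
- r.get_state(): the state, without advancing time (a new reading comes with each control period).
- r.snapshot(name): name is "scene" or "top" or "wrist"; returns a dict with "image" (420x560x3 uint8, red, green, blue), "fx", "fy", "cx", "cy" (pixels), "dist_coeffs" ([k1, k2, p1, p2, k3] as OpenCV has them; the pictures are not rectified), "pose" (4x4, takes a point from camera to world coordinates). Camera axes: x right, y up, looking along -z (the intrinsics and any distortion apply to the point x, -y, -z); pixel columns grow to the right and rows downward; lengths in m; the calibration is good to about 2 mm. A picture is of the moment at which its call begins. There is no depth.
- r.finish_job(): hands the job in; it is judged then, once.
The state is a dict: "clock": time; "q": joint angles; "qd": joint speeds; "joint_torque": joint torques, N m; "tool_pos": TCP position; "eef_rot": TCP orientation; "contact_force": force on the tool from outside, world axes, zero at the start; "moment": the same for the moment, N m; "opening": opening from 0.0 (shut) to 1.0 (fully open); "finger_force": force on a finger pad.
Only numpy, scipy, OpenCV 4.12 (cv2) and the standard library are available. Lean on these libraries where they do the work, as an engineer would, in place of code of your own. Each camera call takes 0.05 s, during which the arm holds its last target. There are 200 camera calls.

## Working session

There is one attempt and no reset: what is moved stays moved. The work goes in short steps, Python scripts to look and compute and a tool call to move; the robot and the scene stay as the last step left them, time stands still between calls to the robot, and variables do not carry over. Pictures are saved under pics/ and viewed, at most 10 in all, crops included, and the job is handed in when it is done.

Besides the shell and the picture viewer there is one more tool, called after "Emit:" as name([rows], argument=value, ...), one row to a line, values as JSON. carry_out: Moves the arm, as the interface text tells. Its arguments: {"type":"object","properties":{"rows":{"type":"array"},"newtons":{"type":"number"}},"required":["rows"]}

```bash
mkdir -p pics; cat > h.py <<'E'
import numpy as np, cv2, pickle
from plant import r
def snap(n,f):
    s=r.snapshot(n); pickle.dump(s,open(f'pics/{f}.pkl','wb'))
    cv2.imwrite(f'pics/{f}.png',s['image'][:,:,::-1]); return s
def load(f): return pickle.load(open(f'pics/{f}.pkl','rb'))
def K(s): return np.array([[s['fx'],0,s['cx']],[0,s['fy'],s['cy']],[0,0,1.]])
def ray(s,u,v):
    p=cv2.undistortPoints(np.array([[[u,v]]],float),K(s),np.array(s['dist_coeffs']))[0,0]
    P=np.array(s['pose']); return P[:3,3],P[:3,:3]@np.array([p[0],-p[1],-1])
def onz(s,u,v,z):
    o,d=ray(s,u,v); return o+d*(z-o[2])/d[2]
def proj(s,X):
    P=np.array(s['pose']); c=(np.atleast_2d(X)-P[:3,3])@P[:3,:3]; c=c*[1,-1,-1]
    return cv2.projectPoints(c,np.zeros(3),np.zeros(3),K(s),np.array(s['dist_coeffs']))[0][:,0]
E
python3 - <<'E'
from h import *
for n in('scene','top'): s=snap(n,n+'0'); print(n,np.round(s['pose'],3).tolist(),s['fx'])
a=np.hstack([load('scene0')['image'],load('top0')['image']])
print(r.get_state())
E
```

```text
scene [[0.928, -0.286, 0.237, 0.796], [0.371, 0.693, -0.618, -0.715], [0.012, 0.662, 0.75, 0.924], [0.0, 0.0, 0.0, 1.0]] 394.71095233074413
top [[0.017, 0.998, -0.056, 0.475], [-1.0, 0.018, 0.007, 0.01], [0.008, 0.056, 0.998, 1.44], [0.0, 0.0, 0.0, 1.0]] 504.8525726721216
{'clock': 0.1, 'q': array([ 1.2317899 ,  0.68990088, -0.1944795 ,  1.56621567,  0.15730378,
        0.90250707, -0.2150899 ]), 'qd': array([-0.00132702, -0.00222989,  0.00086677, -0.00276585,  0.00163977,
        0.00039036, -0.0007865 ]), 'joint_torque': array([-3.24499269e-03, -5.28503180e+01, -1.27177835e+00, -1.53837723e+01,
       -5.26391412e-02,  2.00456925e-03,  4.72947147e-05]), 'tool_pos': array([ 0.22737829, -0.58157237,  0.23799522]), 'eef_rot': array([ 9.82671790e-01,  1.85352308e-01, -2.24558274e-04, -7.90142744e-04]), 'contact_force': array([-0.1200978 ,  0.22217276,  0.31843281]), 'moment': array([ 0.02362517,  0.01662248, -0.00823151]), 'finger_force': 0.0, 'opening': 0.997917774113794}
```

View pics/scene0.png

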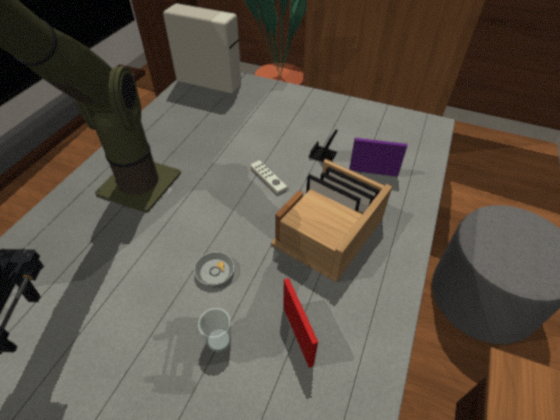

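View pics/top0.png

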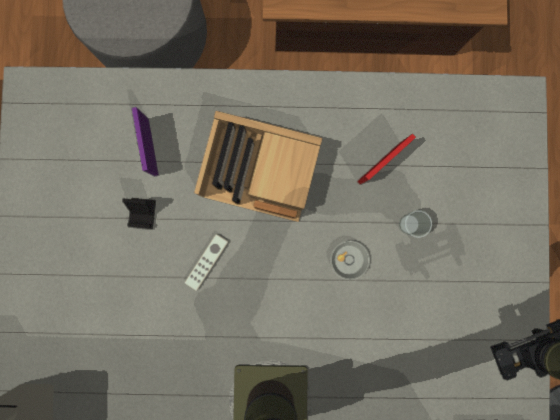

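The top view shows the rack at about (200–320, 112–218), with its front facing the robot. The dark-wood door is at (255–300, 205–217), on the right, and the case nearest the compartment looks proud, with its front at about (237, 202). I'll enlarge this area.

```bash
python3 - <<'E'
from h import *
i=load('top0')['image'][100:235,185:335,::-1]
cv2.imwrite('pics/c1.png',cv2.resize(i,None,fx=4.4,fy=4.4,interpolation=cv2.INTER_CUBIC))
E
```

```text
(no output)
```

View pics/c1.png

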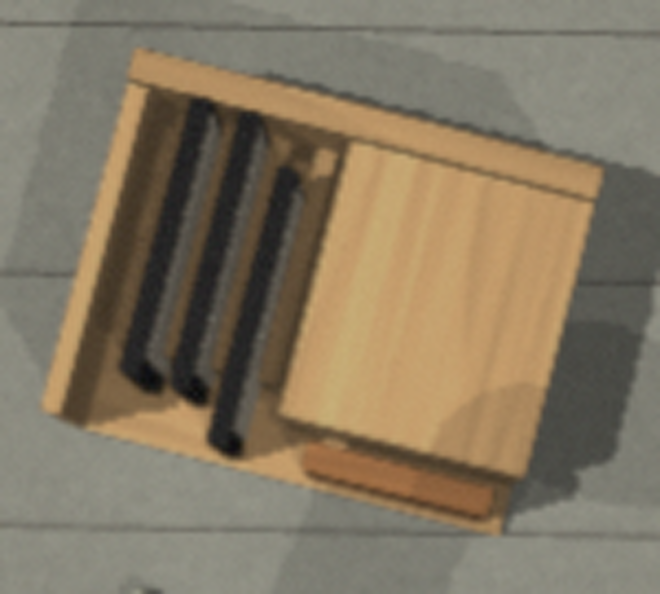

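```bash
cat >> h.py <<'E'
def rackT(p):
    c,s_=np.cos(p[2]),np.sin(p[2])
    return lambda a:np.c_[p[0]+(c*np.atleast_2d(a)[:,0]-s_*np.atleast_2d(a)[:,1])/1e3,p[1]+(s_*np.atleast_2d(a)[:,0]+c*np.atleast_2d(a)[:,1])/1e3,np.atleast_2d(a)[:,2]/1e3]
E
python3 - <<'E'
from h import *
from scipy.optimize import least_squares
s=load('top0')
F=[((105,138,140),(135,48)),((105,-150,140),(605,170)),((85,-150,140),(597,201)),((-118,138,130),(43,411)),((-85,0,130),(280,415)),((-85,-150,130),(525,478)),((-118,-150,12),(500,532))]
A=np.array([f[0] for f in F],float);B=(np.array([f[1] for f in F])+.5)/4.4-.5+[185,100]
f=lambda p:(proj(s,rackT(p)(A))-B).ravel()
o=least_squares(f,[.7,.03,-.25],loss='soft_l1')
print(o.x,np.degrees(o.x[2]),np.round(o.fun,1).reshape(-1,2).tolist())
p=o.x;np.save('rack.npy',p)
R=np.array([[np.cos(p[2]),-np.sin(p[2])],[np.sin(p[2]),np.cos(p[2])]])
def torack(u,v,z):
    q=(np.array([u,v])+.5)/4.4-.5+[185,100]; return (onz(s,*q,z)[:2]-p[:2])@R*1e3
for n,u,v,z in[('case front top',226,452,.147),('case2',191,400,.147),('case3',145,385,.147),('proud back',290,170,.147),('door top left front',303,478,.125),('door right front',490,518,.125),('door right back',497,488,.125)]: print(n,torack(u,v,z).round(1))
t=rackT(p)
for n,a in[('case front',(-150,30,95)),('door',(-106,-180,95)),('doorend',(-106,-8,95))]: print(n,t(a).round(4))
for n in('remote',(210,262)),('dish',(350,260)),('tumbler',(418,222)): print(n[0],n[-1] and None)
for n,(u,v) in dict(remote=(222,236),dish=(350,260),tumbler=(418,224),red=(362,182)).items(): print(n,((onz(s,u,v,.02)[:2]-p[:2])@R*1e3).round())
E
```

```text
[ 0.65602911  0.04703951 -0.23472621] -13.448821410860505 [[-0.0, -0.3], [0.2, -0.6], [0.1, -0.3], [-0.7, 0.1], [-0.0, 0.1], [0.2, 0.2], [0.1, 1.2]]
case front top [-114.6   24. ]
case2 [-90.3  51.5]
case3 [-88.5  79.8]
proud back [55.3 29.7]
door top left front [-117.2  -22.3]
door right front [-112.5 -135.4]
door right back [ -94.2 -135.1]
case front [[0.5171 0.1111 0.095 ]]
door [[ 0.5111 -0.1034  0.095 ]]
doorend [[0.5511 0.0639 0.095 ]]
remote None
dish None
tumbler None
remote [-211.   48.]
dish [-186. -317.]
tumbler [ -40. -479.]
red [  36. -296.]
```

```bash
cat >> h.py <<'E'
from scipy.spatial.transform import Rotation as Ro
def go(rx,ry,z):
    p=np.load('rack.npy'); w=rackT(p)([rx,ry,z])[0]; st=r.get_state(); M=Ro.from_quat(st['eef_rot'])
    T=Ro.from_matrix(np.array([[np.cos(p[2]),np.sin(p[2]),0],[np.sin(p[2]),-np.cos(p[2]),0],[0,0,-1.]]))
    print('t',st['clock'],'rack now',((M.as_matrix()@[0,0,0]+st['tool_pos']-[*p[:2],0])@np.linalg.inv(T.as_matrix()).T*[1,-1,-1]*1e3).round(1),'F',np.round(st['contact_force'],1))
    print('world',w.round(3),'shift cm',(M.inv().apply(w-st['tool_pos'])*100).round(2),'turn',(M.inv()*T).as_rotvec(degrees=True).round(2))
E
python3 -c "
from h import *
go(-165,30,200)"
```

```text
t 0.1 rack now [-270.7 -711.1  238. ] F [-0.1  0.2  0.3]
world [0.503 0.115 0.2  ] shift cm [ 50.99 -54.8    3.88] turn [-0.09  0.04 34.81]
```

Emit:
carry_out([
  [[51, -54.8, 1], [0, 0, 34.8], 1],
  [[51, -54.8, 1], [0, 0, 34.8], 1],
  [[51, -54.8, 1], [0, 0, 34.8], 1],
  [[51, -54.8, 1], [0, 0, 34.8], 1],
  [[51, -54.8, 1], [0, 0, 34.8], 1],
  [[51, -54.8, 1], [0, 0, 34.8], 1],
  [[51, -54.8, 1], [0, 0, 34.8], 1],
  [[51, -54.8, 1], [0, 0, 34.8], 1],
  [[51, -54.8, 1], [0, 0, 34.8], 1],
  [[51, -54.8, 1], [0, 0, 34.8], 1],
  [[51, -54.8, 1], [0, 0, 34.8], 1],
  [[51, -54.8, 1], [0, 0, 34.8], 1],
], newtons=10)

```text
clock: 1.3
tool_pos: [0.4486, -0.0222, 0.2306]
eef_rot: [0.993, -0.117, -0.0, 0.0]
contact_force: [0.8, -0.9, 0.4]
opening: 0.008
finger_force: 0.0
```

```bash
python3 -c "
from h import *
go(-165,30,95)"
```

```text
t 1.3 rack now [-185.6 -115.5  230.6] F [ 0.8 -0.9  0.4]
world [0.503 0.115 0.095] shift cm [  2.07 -14.56  13.55] turn [0.01 0.01 0.02]
```

Emit:
carry_out([
  [[2, -14.5, 2], [0, 0, 0], 1],
  [[2, -14.5, 2], [0, 0, 0], 1],
  [[2, -14.5, 2], [0, 0, 0], 1],
  [[2, -14.5, 2], [0, 0, 0], 1],
  [[2, -14.5, 2], [0, 0, 0], 1],
  [[2, -14.5, 2], [0, 0, 0], 1],
])

```text
clock: 1.9
tool_pos: [0.5009, 0.1106, 0.2106]
eef_rot: [0.993, -0.118, -0.0, 0.001]
contact_force: [0.4, 0.1, -0.6]
opening: 0.007
finger_force: 0.0
```

```bash
python3 -c "
from h import *
go(-165,30,95)
s=snap('wrist','w1');print(np.round(s['pose'],3))
p=np.load('rack.npy');t=rackT(p)
for a in[(-85,0,130),(-85,-150,130),(-118,138,130),(-118,125,130),(-85,30,147),(-85,60,147),(-85,90,147),(-118,138,12),(-118,-150,12)]: print(a,proj(s,t(a)).round())"
```

```text
t 1.9 rack now [-165.7   25.8  210.6] F [ 0.4  0.1 -0.6]
world [0.503 0.115 0.095] shift cm [ 0.07 -0.44 11.55] turn [ 0.09  0.04 -0.09]
[[-0.234  0.919  0.318  0.583]
 [-0.972 -0.222 -0.075  0.09 ]
 [ 0.002 -0.327  0.945  0.358]
 [ 0.     0.     0.     1.   ]]
(-85, 0, 130) [[322.  93.]]
(-85, -150, 130) [[562.  93.]]
(-118, 138, 130) [[109. 147.]]
(-118, 125, 130) [[129. 147.]]
(-85, 30, 147) [[273.  94.]]
(-85, 60, 147) [[221.  94.]]
(-85, 90, 147) [[169.  94.]]
(-118, 138, 12) [[166. 127.]]
(-118, -150, 12) [[461. 127.]]
```

View pics/w1.png

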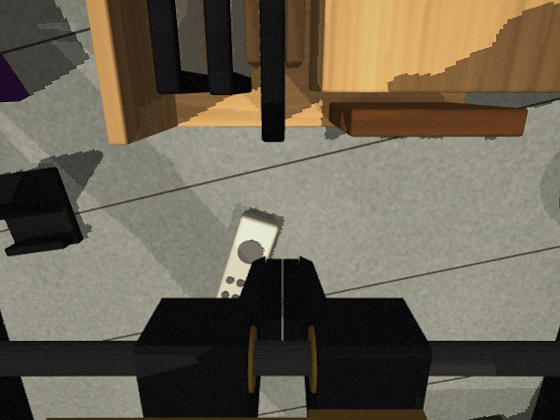

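The wrist view agrees with the rack fit. The proud case front is at (272, 140), in the slot at y = 30, and the door is at (330–527, 103–137). Next I'll descend and push.

Emit:
carry_out([
  [[0, -0.4, 5], [0, 0, 0], 1],
  [[0, -0.4, 9], [0, 0, 0], 1],
  [[0, -0.4, 11.5], [0, 0, 0], 1],
  [[0, -0.4, 11.5], [0, 0, 0], 1],
  [[1.5, -0.4, 11.5], [0, 0, 0], 1],
  [[3, -0.4, 11.5], [0, 0, 0], 1],
  [[4, -0.4, 11.5], [0, 0, 0], 1],
  [[4.5, -0.4, 11.5], [0, 0, 0], 1],
  [[5, -0.4, 11.5], [0, 0, 0], 1],
  [[5.5, -0.4, 11.5], [0, 0, 0], 1],
  [[6, -0.4, 11.5], [0, 0, 0], 1],
  [[6.3, -0.4, 11.5], [0, 0, 0], 1],
])

```text
clock: 3.15
tool_pos: [0.564, 0.1014, 0.0957]
eef_rot: [0.993, -0.117, 0.0, 0.0]
contact_force: [-0.5, 0.5, 0.3]
opening: 0.001
finger_force: 0.3
```

```bash
python3 -c "
from h import *
go(-94,30,95)"
```

```text
t 3.15 rack now [-102.2   31.5   95.7] F [-0.5  0.5  0.3]
world [0.572 0.098 0.095] shift cm [0.82 0.15 0.07] turn [ 0.   -0.    0.02]
```

Next I'll push gently until it meets the back board.

Emit:
carry_out([
  [[0.2, 0, 0], [0, 0, 0], 1],
  [[0.4, 0, 0], [0, 0, 0], 1],
  [[0.6, 0, 0], [0, 0, 0], 1],
  [[0.7, 0, 0], [0, 0, 0], 1],
  [[0.8, 0, 0], [0, 0, 0], 1],
  [[0.8, 0, 0], [0, 0, 0], 1],
])

```text
clock: 3.75
tool_pos: [0.5717, 0.0995, 0.0957]
eef_rot: [0.993, -0.117, 0.0, 0.0]
contact_force: [1.2, -0.2, -0.6]
opening: 0.004
finger_force: 0.0
```

```bash
python3 -c "
from h import *
go(-94,30,95)"
```

```text
t 3.75 rack now [-94.2  31.4  95.7] F [ 1.2 -0.2 -0.6]
world [0.572 0.098 0.095] shift cm [0.02 0.14 0.07] turn [ 0.   -0.02  0.01]
```

Emit:
carry_out([
  [[0.1, 0, 0], [0, 0, 0], 1],
  [[0.2, 0, 0], [0, 0, 0], 1],
  [[0.3, 0, 0], [0, 0, 0], 1],
  [[0.3, 0, 0], [0, 0, 0], 1],
])

```text
clock: 4.15
tool_pos: [0.5737, 0.099, 0.0957]
eef_rot: [0.993, -0.117, -0.001, 0.0]
contact_force: [-2.0, 0.5, 2.7]
opening: 0.001
finger_force: 1.4
```

```bash
python3 -c "
from h import *
go(-94,30,95)
s=snap('wrist','w2');snap('top','t2')"
```

```text
t 4.15 rack now [-92.2  31.4  95.7] F [-2.   0.5  2.7]
world [0.572 0.098 0.095] shift cm [-0.18  0.14  0.07] turn [0.02 0.09 0.02]
```

View pics/w2.png

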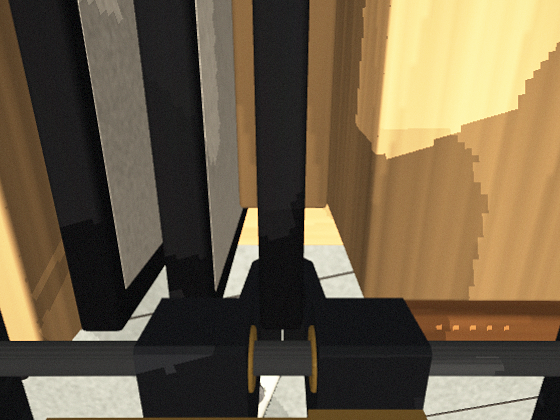

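The proud case's front (about row 328, between the fingers) now lines up with the home case's front (105, 328), and the force is starting to rise. I'll push a little further to confirm the stop.

Emit:
carry_out([
  [[0.1, 0, 0], [0, 0, 0], 1],
  [[0.2, 0, 0], [0, 0, 0], 1],
  [[0.2, 0, 0], [0, 0, 0], 1],
])

```text
clock: 4.55
tool_pos: [0.5735, 0.099, 0.0955]
eef_rot: [0.993, -0.117, -0.003, 0.0]
contact_force: [-8.3, 1.3, 5.5]
opening: 0.004
finger_force: 3.9
```

```bash
python3 -c "
from h import *
go(-94,30,95)"
```

```text
t 4.55 rack now [-92.3  31.4  95.5] F [-8.3  1.3  5.5]
world [0.572 0.098 0.095] shift cm [-0.17  0.14  0.05] turn [0.06 0.32 0.06]
```

Emit:
carry_out([
  [[-2, 0, 0], [0, 0, 0], 1],
  [[-5, 0, 0], [0, 0, 0], 1],
  [[-7.4, 0, 0], [0, 0, 0], 1],
  [[-7.4, 4, 0], [0, 0, 0], 1],
  [[-7.4, 8, 0], [0, 0, 0], 1],
  [[-7.4, 12, 0], [0, 0, 0], 1],
  [[-7.4, 16, 0], [0, 0, 0], 1],
  [[-7.4, 20, 0], [0, 0, 0], 1],
  [[-7.4, 21.6, 0], [0, 0, 0], 1],
  [[-7.4, 21.6, 0], [0, 0, 0], 1],
])

```text
clock: 5.55
tool_pos: [0.4543, -0.0982, 0.0959]
eef_rot: [0.993, -0.12, 0.001, 0.001]
contact_force: [-0.3, 0.1, 0.2]
opening: 0.005
finger_force: 0.0
```

```bash
python3 -c "
from h import *
go(-107,-185,93)
s=snap('top','t3'); i=s['image'][100:235,185:335,::-1]
cv2.imwrite('pics/c3.png',cv2.resize(i,None,fx=4.4,fy=4.4,interpolation=cv2.INTER_CUBIC))"
```

```text
t 5.55 rack now [-162.4 -188.1   95.9] F [-0.3  0.1  0.2]
world [ 0.509 -0.108  0.093] shift cm [ 5.54 -0.35  0.3 ] turn [ 0.11 -0.12 -0.35]
```

View pics/c3.png

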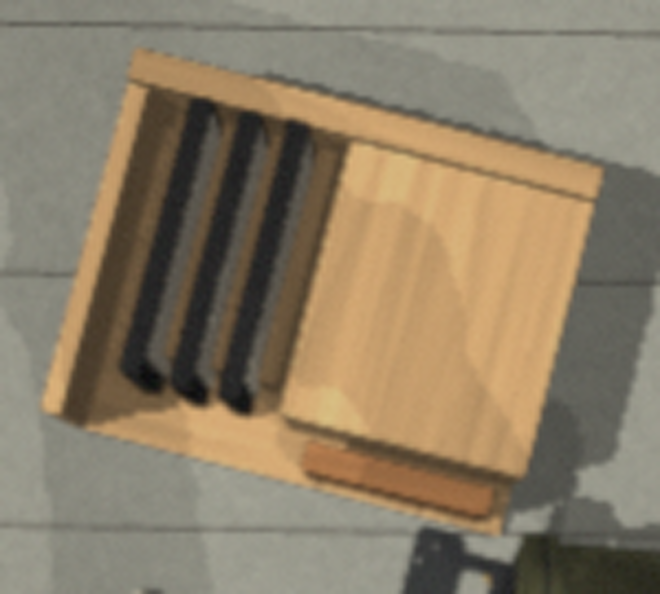

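All three case fronts are now in line, at (145, 385), (191, 398) and (238, 405). Next is the door.

Emit:
carry_out([
  [[2.5, 0, 0.2], [0, 0, 0], 1],
  [[5.5, 0, 0.3], [0, 0, 0], 1],
  [[5.5, 0, 0.3], [0, 0, 0], 1],
  [[5.5, -1, 0.3], [0, 0, 0], 1],
  [[5.5, -2, 0.3], [0, 0, 0], 1],
  [[5.5, -4, 0.3], [0, 0, 0], 1],
  [[5.5, -6, 0.3], [0, 0, 0], 1],
  [[5.5, -8, 0.3], [0, 0, 0], 1],
  [[5.5, -10, 0.3], [0, 0, 0], 1],
  [[5.5, -12, 0.3], [0, 0, 0], 1],
  [[5.5, -14, 0.3], [0, 0, 0], 1],
  [[5.5, -14, 0.3], [0, 0, 0], 1],
])

```text
clock: 6.8
tool_pos: [0.5399, 0.0341, 0.0926]
eef_rot: [0.994, -0.114, -0.0, -0.001]
contact_force: [0.5, 0.3, 1.2]
opening: 0.002
finger_force: 0.0
```

```bash
python3 -c "
from h import *
go(-107,-10,93)
s=snap('wrist','w4')"
```

```text
t 6.8 rack now [-109.9  -39.6   92.6] F [0.5 0.3 1.2]
world [0.55  0.062 0.093] shift cm [ 0.31 -2.96 -0.03] turn [-0.15  0.03  0.4 ]
```

View pics/w4.png

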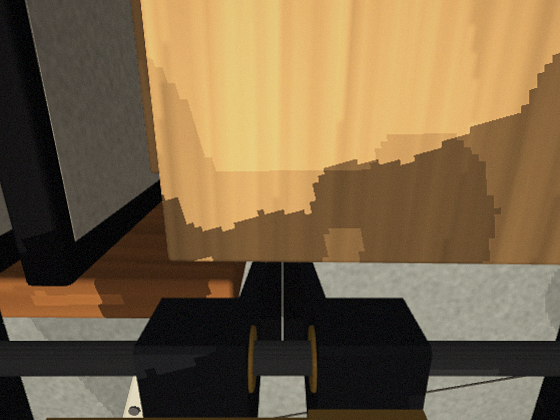

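The door's right edge (240, 290) rides on the finger, so I'll continue to the stop.

Emit:
carry_out([
  [[0.1, -1, 0], [0, 0, 0], 1],
  [[0.2, -2, 0], [0, 0, 0], 1],
  [[0.2, -2.5, 0], [0, 0, 0], 1],
  [[0.2, -2.8, 0], [0, 0, 0], 1],
  [[0.2, -3, 0], [0, 0, 0], 1],
  [[0.2, -3, 0], [0, 0, 0], 1],
])

```text
clock: 7.45
tool_pos: [0.5493, 0.0578, 0.0927]
eef_rot: [0.993, -0.117, 0.0, -0.0]
contact_force: [-0.7, -0.6, 0.2]
opening: 0.009
finger_force: 0.1
```

```bash
python3 -c "
from h import *
go(-107,-6,93)"
```

```text
t 7.45 rack now [-106.3  -14.4   92.7] F [-0.7 -0.6  0.2]
world [0.551 0.066 0.093] shift cm [-0.07 -0.84 -0.03] turn [-0.01 -0.02  0.01]
```

Emit:
carry_out([
  [[0, -0.2, 0], [0, 0, 0], 1],
  [[0, -0.4, 0], [0, 0, 0], 1],
  [[0, -0.6, 0], [0, 0, 0], 1],
  [[0, -0.8, 0], [0, 0, 0], 1],
  [[0, -0.8, 0], [0, 0, 0], 1],
])

```text
clock: 7.95
tool_pos: [0.5514, 0.0659, 0.0928]
eef_rot: [0.993, -0.117, 0.0, -0.0]
contact_force: [-0.3, -0.5, 0.4]
opening: 0.005
finger_force: 0.2
```

```bash
python3 -c "
from h import *
go(-107,-6,93)"
```

```text
t 7.95 rack now [-106.1   -6.    92.8] F [-0.3 -0.5  0.4]
world [0.551 0.066 0.093] shift cm [-0.09 -0.   -0.02] turn [-0.03 -0.04  0.03]
```

Emit:
carry_out([
  [[0, -0.2, 0], [0, 0, 0], 1],
  [[0, -0.4, 0], [0, 0, 0], 1],
  [[0, -0.4, 0], [0, 0, 0], 1],
])

```text
clock: 8.25
tool_pos: [0.5515, 0.0668, 0.0927]
eef_rot: [0.993, -0.118, -0.0, 0.002]
contact_force: [-1.7, -5.3, 1.3]
opening: 0.004
finger_force: 3.1
```

```bash
python3 -c "
from h import *
go(-107,-2,93)
s=snap('top','t5'); i=s['image'][100:235,185:335,::-1]
cv2.imwrite('pics/c5.png',cv2.resize(i,None,fx=4.4,fy=4.4,interpolation=cv2.INTER_CUBIC))"
```

```text
t 8.25 rack now [-106.2   -5.1   92.7] F [-1.7 -5.3  1.3]
world [0.551 0.07  0.093] shift cm [-0.08 -0.31 -0.03] turn [ 0.19  0.01 -0.11]
```

View pics/c5.png

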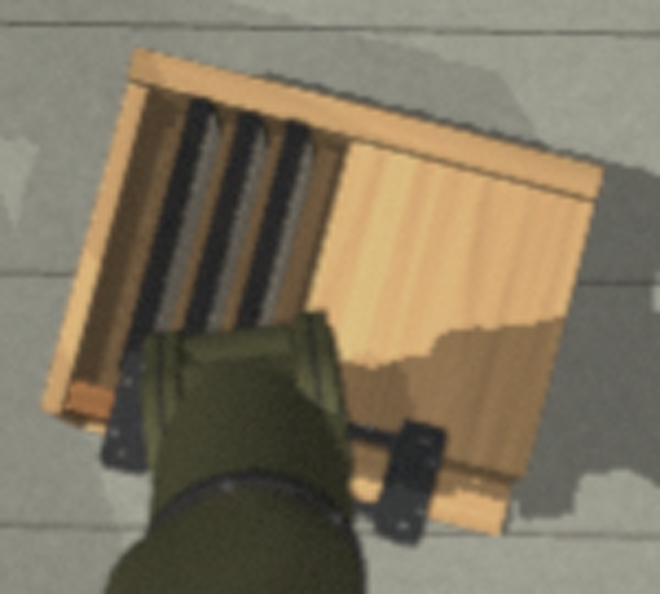

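The door's left edge (70, 395) has met the end board and the force is rising. I'll press once more, then back off.

Emit:
carry_out([
  [[0, -0.2, 0], [0, 0, 0], 1],
  [[0, -0.2, 0], [0, 0, 0], 1],
  [[0, 0.8, 0], [0, 0, 0], 1],
  [[0, 2, 0], [0, 0, 0], 1],
  [[0, 2.5, 0], [0, 0, 0], 1],
  [[-3, 2.5, 0], [0, 0, 0], 1],
  [[-7, 2.5, 0], [0, 0, 0], 1],
  [[-8, 2.5, -4], [0, 0, 0], 1],
  [[-8, 6, -8], [0, 0, 0], 1],
  [[-8, 10, -10], [0, 0, 0], 1],
  [[-8, 14, -10], [0, 0, 0], 1],
  [[-8, 14, -10], [0, 0, 0], 1],
])

```text
clock: 9.5
tool_pos: [0.4401, -0.054, 0.1937]
eef_rot: [0.993, -0.122, 0.001, 0.001]
contact_force: [-0.0, 0.3, -1.4]
opening: 0.005
finger_force: 0.0
```

```bash
python3 -c "
from h import *
s=snap('top','t6'); i=s['image'][100:235,185:335,::-1]
cv2.imwrite('pics/c6.png',cv2.resize(i,None,fx=4.4,fy=4.4,interpolation=cv2.INTER_CUBIC))
p=np.load('rack.npy')
print((proj(s,rackT(p)([(-113,10,125),(-95,10,125)]))-[185,100])*4.4)"
```

```text
[[250.3503375  455.87630084]
 [258.01955352 426.53514973]]
```

View pics/c6.png

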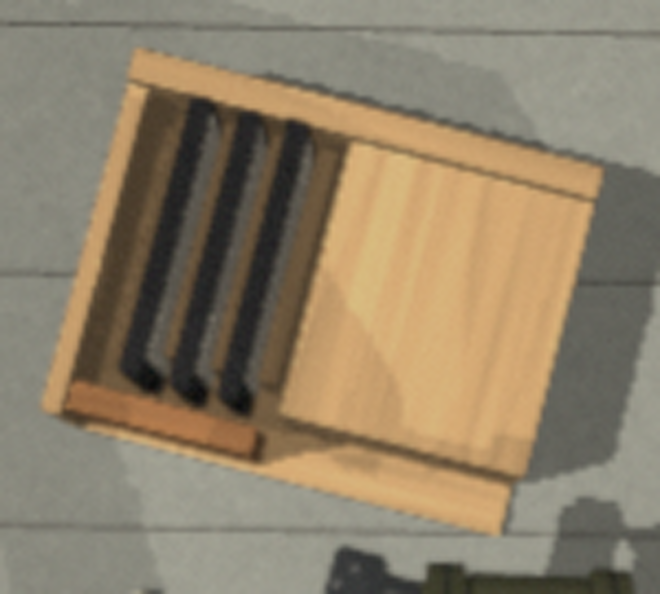

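The door covers the cases. Its right edge is at (250–258, 430–458), which matches the prediction for shut, and all three cases are home. I'll hand in.

```bash
python3 -c "
from plant import r
print(r.finish_job())"
```

```text
the job is handed in; nothing more can be done
None
```

The proud case is pushed fully home and the sliding door is shut against its stop; the other things on the console were not touched, and the job was handed in at about 9.5 s on the robot's clock.

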